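# Stand the sharpening-kit tin heavy end down

### The job

Pick the blue kit tin up by its wooden swing handle, clear of the worktop, and see which of its two like ends sinks. Then stand the tin upright on the cork mat, near the mat's middle, with that heavy end down, and let go.

Things in the scene. Friction and masses are not known exactly. Their poses are not given: they have to be found in the camera images.
- tin: closed blue tin box, a black band at each end, lying flat: 110 mm long (x axis), 56 wide (y), 44 high (z), 0.48 to 0.56 kg. Both ends look alike, but one, +x or -x, hides a weight (0.31 to 0.39 kg, 26 mm from the tin's middle); nothing outside tells which. Origin: centre of the underside as it lies. Everything else on the worktop is clutter.
- tin_middle (a point): middle of the tin, 22 mm above its underside, with the tin's axes; the swing handle's hinge line runs through it along the tin's y axis. Standing on an end, the middle is 55 mm above what the tin stands on.
- bail_grip (a point): centre of the swing handle's wooden grip bar, 95 mm from the hinge line. The bar is flat-sided and runs along the tin's y axis: 76 mm long (y), 16 thick (x, take it across this), 20 high (z). Two thin steel legs join its ends to the hinge beside the tin. z axis: from hinge to bar.
- bail (a joint): hinge of the handle, rad. 0: it stands square to the lid; positive: its bar leans to the tin's +x end. Stops at +-0.785 (45 deg). Slight friction holds it, but as the tin hangs from the bar the heavy end sinks to the stop: heavy +x end gives -0.785, heavy -x +0.785. The tin is then 45 deg from level; leaning the held handle 40 to 45 deg the same way as the tin tilted stands it heavy end down.
- mat: square cork mat fixed on the worktop, 130 x 130 mm, 4 mm thick. Origin: centre of its underside, at worktop height.
Things that resemble listed ones, but are neither listed nor needed, are in the scene too. Several things have the shape of the mat; the one meant has the colours described above.

How it is judged:
By the outcome, as a careful person would: the job done as asked, in the order asked, and still so for the second after the job is handed in, with the robot touching nothing.
It also fails if it takes over 45 s, if anything falls off the work surface, if the arm or the gripper's body presses on something with over 40 N, if the wrist force passes 120 N, or if a joint passes its speed limit or range.

### The arm

A 6-joint arm with a two-finger parallel gripper is mounted at the origin on a cart in front of the work surface, level with it; the furniture and walls round the work are solid. World frame = base frame: x ahead of the robot, y to its left, z up, the work surface at z = 0. Lengths are in m, angles in degrees, forces in N, time in s.
With the tool pointing down it reaches from about 0.35 to 0.875 m from the base axis. Payload 4.2 kg.
Tool frame: the origin (TCP) lies on the centre line of the jaws, within the pads' length; the fingertips stand 19 mm ahead of it and the grasp point (between the pads) is the TCP; x points along the fingers, y is the direction in which the jaws open and shut, and the axes are right-handed (so a half turn about x gives the same grasp; the last joint's range is limited). The gripper opens to 87 mm and grips with 3 to 60 N. Pads are 19 mm wide; open, the fingers measure 117 mm over their backs; the gripper's body (75 mm by 190 mm) begins 51 mm behind the grasp point.
Start: joints at [89.931, 22.042, 0.453, 0, -68.411, -14.817], TCP at [0.161, 0.604, 0.242] pointing down, gripper open.
Joint ranges: [-179.83, 179.83], [-69.29, 118.12], [-61.27, 80.66], [-181.25, 117.63], [-171.15, -9.14], [-177.46, 177.46]. Speed limits (degrees/s): [159.86, 159.86, 180, 180, 180, 180].

### API

Orientations are given as a 3x3 rotation matrix whose columns are the frame's x, y, z axes.
In Python, from station import * gives the robot as it stands.
- The arm moves only by the shell command python3 -m creep 'ROWS'. ROWS is JSON, a list of rows, each a list of 5 numbers: the opening, from 0 (shut) to 1 (fully open), then the shift along the world's x, y, z in mm, then the turn about the world's z in rad. In form: [[jaw, x, y, z, turn], ...]. A call has exactly 8 rows; each row is the pose to reach, as a shift and turn from the pose measured when the call began; what a row does not reach only later rows make up. A row lasts 1/10 s, in which the tool goes at most 50 mm and 8.59 degrees, less where a joint would pass 70% of its speed; a pose out of reach is approached as far as the arm can. A call with a gripper value outside its range is refused whole. The fingers move at their own pace and stop on an object; the grip force is fixed at half the most. Time passes only in rows, so rows that repeat a pose let the fingers close, or fill a call up. It gives the time, the measured TCP pose, the force and the opening at its end, in the units of the state.
- sense(): the state, without advancing time (a new reading comes with each control period).
- capture(name): name is "side" or "top"; returns a dict with "image" (480x640x3 uint8, blue, green, red), "z_map" (480x640 float32, m along the optical axis (not along the pixel's ray), 0 where there is no reading), "mtx" (3x3 intrinsics, pixels), "eye" and "attitude" of the camera in the world. Camera axes: x right, y up, looking along -z (the intrinsics and any distortion apply to the point x, -y, -z); pixel columns grow to the right and rows downward; lengths in m; the calibration is good to about 2 mm. A picture is of the moment at which its call begins.
- finish_job(): hands the job in, once; it reports no verdict.
Trained networks look in a picture, given as the dict that the camera call returned (one of the last four; its "shot" number tells which), for a name from the list of things; names that differ only in an ending like _2 or _b are one class to them, and where a whole thing is asked for, a point or a joint stands for the part that bears it (a point fixed in the world has none). Each returns a list of dicts, best first, with "confidence" (0 to 1); they miss things now and then, are a little off and sometimes report something else, mostly with a low value. They report only what shows in the picture. A call takes as long as a camera call. They do not tell look-alikes from the thing itself.
- look_for(picture, thing): "box" ([left, top, right, bottom] in pixels, round what is visible of it).
- mark_of(picture, thing): "centre" ([column, row] in pixels: a listed point, or the origin of a listed thing).
The state is a dict: "time_s": time; "joints": joint angles; "joint_velocities": joint speeds; "effort": joint torques, N m; "tcp_pos": TCP position; "ee_rot": TCP orientation; "wrist_force": force on the tool from outside, world axes, zero at the start; "moment": the same for the moment, N m; "gripper_width": opening from 0.0 (shut) to 1.0 (fully open).
Only numpy, scipy, OpenCV 4.12 (cv2) and the standard library are available. Lean on these libraries where they do the work, as an engineer would, in place of code of your own. Each camera call takes 0.05 s, during which the arm holds its last target.

## Working session

There is one attempt and no reset: what is moved stays moved. The work goes in short steps, Python scripts to look and compute and a shell command to move; the robot and the scene stay as the last step left them, time stands still between calls to the robot, and variables do not carry over. Pictures are saved under pics/ and viewed, and the job is handed in when it is done.

```bash
ls; mkdir -p pics; cat > h.py <<'E'
import numpy as np, cv2
from station import *
def world(p,u,v,z=None):
    K=np.array(p["mtx"]);R=np.array(p["attitude"]);e=np.array(p["eye"])
    d=np.array([(u-K[0,2])/K[0,0],-(v-K[1,2])/K[1,1],-1.0])
    dep=p["z_map"][int(round(v)),int(round(u))] if z is None else None
    w=R@d
    if z is None: return e+w*dep
    return e+w*(z-e[2])/w[2]
E
python3 - <<'E'
from h import *
for n in ("top","side"):
    p=capture(n); cv2.imwrite(f"pics/{n}0.png",p["image"]); print(n,[k for k in p],p["eye"])
    for t in ("tin","bail_grip","mat"):
        print(t,[(np.round(d["box"]),round(d["confidence"],2)) for d in look_for(p,t)][:4])
        for d in mark_of(p,t)[:3]: print("  mark",np.round(d["centre"],1),round(d["confidence"],2),np.round(world(p,*d["centre"]),3))
s=sense(); print(s["time_s"],s["tcp_pos"],np.round(s["ee_rot"],3),s["gripper_width"],s["wrist_force"])
E
```

```text
pics
top ['image', 'z_map', 'mtx', 'eye', 'attitude', 'shot'] [ 0.38763089 -0.27866847  0.98046257]
tin [(array([157., 206., 220., 272.]), 0.94)]
  mark [198.9 237.6] 0.81 [ 0.451 -0.032  0.045]
bail_grip [(array([160., 226., 215., 252.]), 0.67)]
  mark [182.3 235.1] 0.91 [ 0.388 -0.279  0.98 ]
mat [(array([424., 227., 491., 294.]), 0.89), (array([309., 196., 386., 281.]), 0.62), (array([157., 206., 222., 272.]), 0.57)]
  mark [453.6 261.7] 0.58 [ 0.394 -0.519  0.004]
  mark [348.  233.8] 0.57 [ 0.454 -0.315  0.005]
side ['image', 'z_map', 'mtx', 'eye', 'attitude', 'shot'] [ 0.08298247 -0.88573102  0.51825177]
tin [(array([231., 179., 287., 240.]), 0.64)]
  mark [261.  236.1] 0.94 [ 0.441 -0.048  0.006]
bail_grip [(array([252., 179., 261., 234.]), 0.9)]
  mark [253.7 189.8] 0.59 [ 0.432 -0.047  0.123]
  mark [261.3 236. ] 0.42 [ 0.441 -0.049  0.007]
mat [(array([316., 342., 436., 435.]), 0.7), (array([278., 272., 375., 335.]), 0.63)]
  mark [324.7 298.3] 0.83 [ 0.448 -0.312 -0.002]
  mark [374.1 383.2] 0.74 [ 0.4   -0.526  0.   ]
0.7 [0.16050659 0.60400709 0.24158279] [[-0.    -0.257 -0.966]
 [ 0.    -0.966  0.257]
 [-1.    -0.     0.   ]] 0.9967383634869488 [ 0.10875969  1.09270222 -0.22164416]
```

View pics/top0.png

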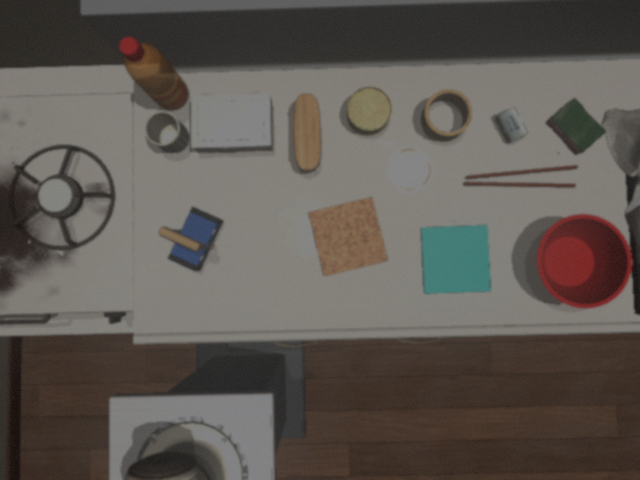

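View pics/side0.png

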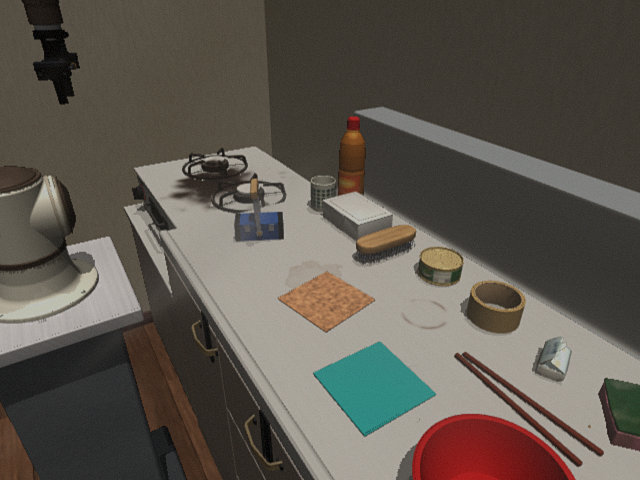

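The cork mat is at about (348,236) in the top view. The tin is at about (196,238), with the bar from (160,232) to (200,245). Next I'll fit both in 3D.

```bash
cat >> h.py <<'E'
def cloud(p,box):
    l,t,r,b=[int(x) for x in box]
    vv,uu=np.mgrid[t:b,l:r]; uu=uu.ravel();vv=vv.ravel()
    z=p["z_map"][vv,uu]; ok=z>0; uu,vv,z=uu[ok],vv[ok],z[ok]
    K=np.array(p["mtx"]);R=np.array(p["attitude"]);e=np.array(p["eye"])
    d=np.stack([(uu-K[0,2])/K[0,0]*z,-(vv-K[1,2])/K[1,1]*z,-z],1)
    return e+d@R.T, p["image"][vv,uu].astype(int)
def rect(P):
    r=cv2.minAreaRect((P[:,:2]*1000).astype(np.float32)); return r, np.round(cv2.boxPoints(r))
E
python3 - <<'E'
from h import *
p=capture("top")
P,c=cloud(p,(145,195,235,285))
m=(P[:,2]>.038)&(P[:,2]<.05); print("lid",m.sum(),rect(P[m]),P[m].mean(0))
m=(P[:,2]>.085); print("bar top",m.sum(),P[m,2].max() if m.any() else 0); 
if m.any(): print(rect(P[m]),P[m].mean(0))
print(p["z_map"][225:252:3,160:216:6])
P,c=cloud(p,(300,190,395,285))
b,g,r=c.T
m=(r-b>40)&(abs(P[:,2])<.02); print("mat",m.sum(),rect(P[m]))
q=capture("side")
P,c=cloud(q,(225,170,295,245)); m=(P[:,2]>.095)&(P[:,2]<.16)&(P[:,0]<.6)&(P[:,0]>.3)&(abs(P[:,1]+.03)<.1)
print("bar side",m.sum(),P[m].mean(0),P[m].min(0),P[m].max(0),rect(P[m]))
im=cv2.resize(p["image"][190:290,140:240],(600,600),interpolation=2); cv2.imwrite("pics/tz.png",im)
im=cv2.resize(q["image"][165:255,215:305],(600,600),interpolation=2); cv2.imwrite("pics/tzs.png",im)
E
```

```text
lid 1500 (((450.85919189453125, -20.944103240966797), (66.17970275878906, 109.98088836669922), 64.15728759765625), array([[387., -27.],
       [486., -75.],
       [515., -15.],
       [416.,  33.]], dtype=float32)) [ 0.45256278 -0.02165665  0.04447998]
bar top 458 0.13106209999580176
(((446.4478759765625, -18.04022216796875), (75.79288482666016, 16.884801864624023), 64.53665161132812), array([[423., -49.],
       [438., -56.],
       [470.,  13.],
       [455.,  20.]], dtype=float32)) [ 0.44587572 -0.02032852  0.12474402]
[[0.98987347 0.98539054 0.9882134  0.         0.94346595 0.94342095
  0.947797   0.94239414 0.9425067  0.94740295]
 [0.8594284  0.86026126 0.9892127  0.9892651  0.94292307 0.9425153
  0.9450176  0.9460867  0.94096583 0.94471115]
 [0.85840374 0.8592408  0.85890144 0.9457702  0.9395838  0.94436616
  0.9421043  0.9432475  0.94227463 0.9478214 ]
 [0.8592563  0.8611898  0.8588538  0.8580715  0.94276553 0.94159496
  0.9425628  0.9440791  0.9446296  0.95739454]
 [0.98967373 0.8625075  0.8609318  0.85759205 0.85984397 0.94109243
  0.9419765  0.9414346  0.94316804 0.9785697
[... 315 characters left out ...]
8982684  0.939389   0.9849967 ]
 [0.984901   0.9876124  0.9375946  0.9389643  0.9387287  0.94024515
  0.8612499  0.93735534 0.97361    0.9837587 ]]
mat 4079 (((449.9286193847656, -314.01806640625), (126.46875762939453, 126.23495483398438), 12.381861686706543), array([[ 375., -266.],
       [ 402., -389.],
       [ 525., -362.],
       [ 498., -239.]], dtype=float32))
bar side 169 [ 0.4375294  -0.03505647  0.11709496] [ 0.42113562 -0.0596587   0.09599648] [0.46521044 0.01425634 0.12463097] (((442.91729736328125, -22.293258666992188), (76.54586029052734, 16.399839401245117), 63.81549835205078), array([[419., -53.],
       [433., -60.],
       [467.,   8.],
       [452.,  16.]], dtype=float32))
```

```bash
python3 - <<'E'
import cv2,numpy as np
cv2.imwrite("pics/both.png",cv2.resize(np.hstack([cv2.imread("pics/tz.png"),cv2.imread("pics/tzs.png")]),(800,400)))
E
```

```text
(no output)
```

View pics/both.png

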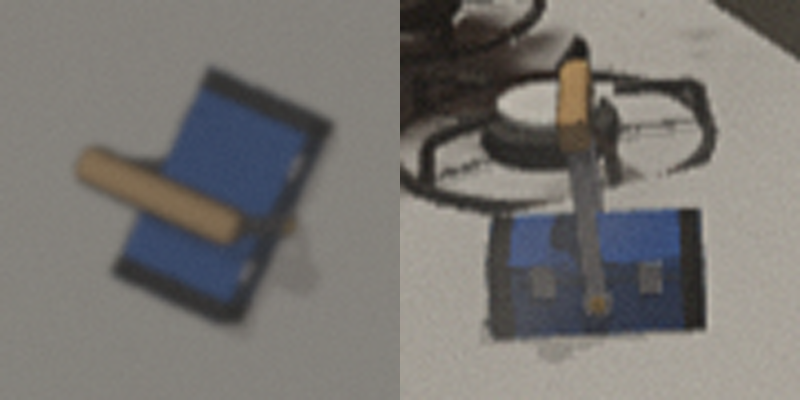

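The tin's long axis lies at about −26°. The bar centre is about (0.445, −0.020, 0.116) and nearly upright, and the mat centre is about (0.450, −0.314). First I'll move above the bar, which needs a turn of −1.76 rad in total.

```bash
python3 -m creep '[[1,20,-44,0,-0.12],[1,40,-88,0,-0.25],[1,60,-132,0,-0.38],[1,80,-176,0,-0.5],[1,100,-220,0,-0.63],[1,120,-263,0,-0.76],[1,140,-306,0,-0.89],[1,160,-350,0,-1.0]]'
```

```text
time_s: 1.6
tcp_pos: [0.3209, 0.2523, 0.242]
ee_rot: [[0.001, -0.953, -0.302], [0.001, -0.302, 0.953], [-1.0, -0.001, 0.001]]
wrist_force: [0.8, 0.5, 1.1]
gripper_width: 1.002
```

```bash
python3 -m creep '[[1,20,-45,0,-0.13],[1,41,-90,0,-0.26],[1,62,-135,0,-0.39],[1,83,-180,0,-0.52],[1,104,-225,0,-0.65],[1,124,-272,0,-0.755],[1,124,-272,-40,-0.755],[1,124,-272,-40,-0.755]]'
python3 - <<'E'
from h import *
p=capture("side"); cv2.imwrite("pics/s1.png",p["image"][100:300,150:400].repeat(3,0).repeat(3,1))
E
```

```text
time_s: 2.4
tcp_pos: [0.4418, -0.022, 0.1981]
ee_rot: [[-0.008, -0.899, 0.438], [-0.001, 0.438, 0.899], [-1.0, 0.007, -0.005]]
wrist_force: [-0.6, -0.1, -1.0]
gripper_width: 1.001
```

View pics/s1.png

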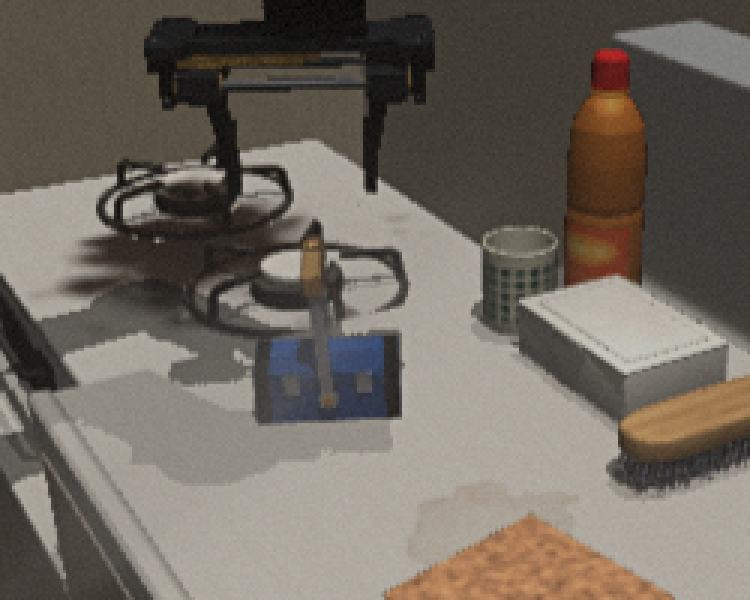

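The jaws straddle the bar. Next: descend, close, and lift.

```bash
python3 -m creep '[[1,3,1,-40,0],[1,3,1,-83,0],[1,3,1,-83,0],[0,3,1,-83,0],[0,3,1,-83,0],[0,3,1,-83,0],[0,3,1,-83,0],[0,3,1,-83,0]]'
```

```text
time_s: 3.25
tcp_pos: [0.4469, -0.0197, 0.1185]
ee_rot: [[-0.002, -0.901, 0.435], [-0.001, 0.435, 0.901], [-1.0, 0.002, -0.002]]
wrist_force: [-0.1, 0.3, 0.0]
gripper_width: 0.635
```

```bash
python3 -m creep '[[0,0,0,-3,0],[0,0,0,-3,0],[0,0,0,-3,0],[0,0,0,-3,0],[0,0,0,-3,0],[0,0,0,-3,0],[0,0,0,-3,0],[0,0,0,-3,0]]'
```

```text
time_s: 4.05
tcp_pos: [0.447, -0.0198, 0.1154]
ee_rot: [[-0.002, -0.901, 0.435], [-0.001, 0.435, 0.901], [-1.0, 0.001, -0.002]]
wrist_force: [1.7, -0.7, -1.0]
gripper_width: 0.183
```

```bash
python3 -m creep '[[0,0,0,10,0],[0,0,0,30,0],[0,0,0,55,0],[0,0,0,80,0],[0,0,0,100,0],[0,0,0,110,0],[0,0,0,110,0],[0,0,0,110,0]]'
python3 - <<'E'
from h import *
p=capture("side"); cv2.imwrite("pics/s2.png",p["image"][100:300,150:400].repeat(3,0).repeat(3,1))
p=capture("top"); cv2.imwrite("pics/t2.png",p["image"][150:350,100:300].repeat(3,0).repeat(3,1))
E
```

```text
time_s: 4.85
tcp_pos: [0.4458, -0.0198, 0.2243]
ee_rot: [[-0.005, -0.9, 0.435], [-0.001, 0.435, 0.9], [-1.0, 0.004, -0.003]]
wrist_force: [-0.9, 0.5, -5.6]
gripper_width: 0.178
```

View pics/s2.png

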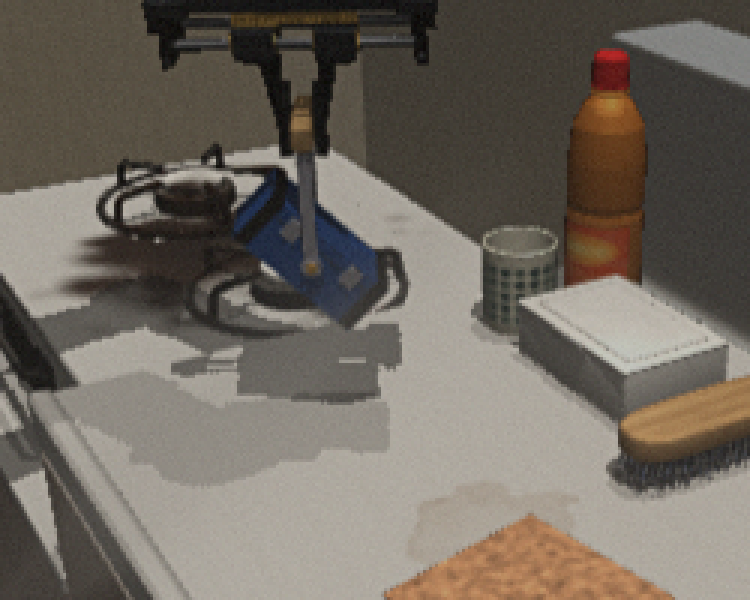

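The far end, toward (+0.90, −0.44) in world xy, sinks to the stop, so that end is heavy. creep cannot lean the tool, so the plan is:

1. Lay the tin on the mat with the heavy end's bottom edge about 22 mm short of the mat's middle.
2. Push the bar over to its stop on the heavy side.
3. Keep pushing so the tin tips up onto that end.

First I carry it to the mat.

```bash
python3 -m creep '[[0,-4,-30,0,0],[0,-9,-70,0,0],[0,-15,-112,0,0],[0,-21,-155,0,0],[0,-27,-200,0,0],[0,-32,-242,0,0],[0,-36,-274,0,0],[0,-36,-274,0,0]]' && python3 -m creep '[[0,0,0,-10,0],[0,0,0,-30,0],[0,0,0,-45,0],[0,0,0,-58,0],[0,0,0,-62,0],[0,0,0,-62,0],[0,0,0,-62,0],[0,0,0,-62,0]]'
python3 - <<'E'
from h import *
p=capture("side"); cv2.imwrite("pics/s3.png",p["image"][150:350,200:450].repeat(3,0).repeat(3,1))
E
```

```text
time_s: 5.75
tcp_pos: [0.4089, -0.2973, 0.2223]
ee_rot: [[-0.009, -0.898, 0.439], [-0.002, 0.439, 0.898], [-1.0, 0.007, -0.005]]
wrist_force: [-0.9, -0.9, -5.0]
gripper_width: 0.174
time_s: 6.55
tcp_pos: [0.4095, -0.2973, 0.1611]
ee_rot: [[-0.007, -0.899, 0.439], [-0.003, 0.439, 0.899], [-1.0, 0.005, -0.005]]
wrist_force: [0.2, 0.4, -5.6]
gripper_width: 0.181
```

View pics/s3.png

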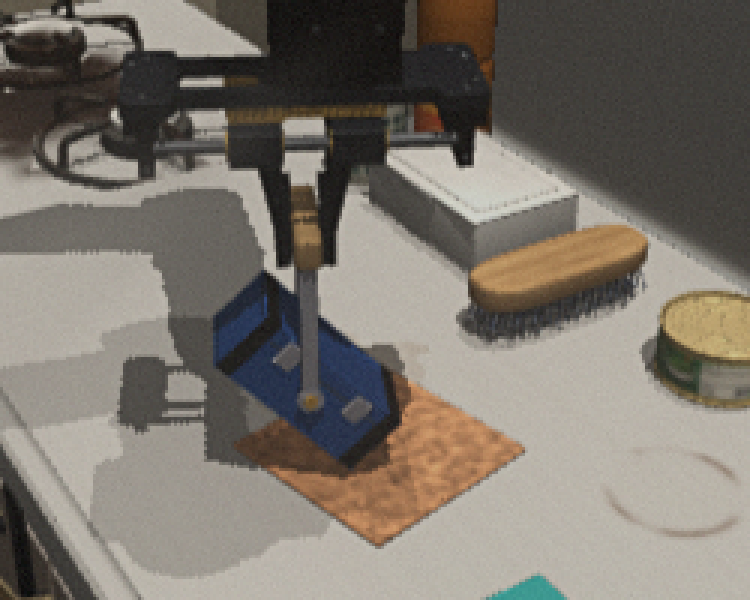

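```bash
python3 -m creep '[[0,0,2,-8,0],[0,-5,4,-12,0],[0,-13,8,-18,0],[0,-20,11,-25,0],[0,-25,14,-33,0],[0,-29,16,-38,0],[0,-29,16,-40,0],[0,-29,16,-40,0]]'
python3 - <<'E'
from h import *
p=capture("side"); cv2.imwrite("pics/s4.png",p["image"][150:350,200:450].repeat(3,0).repeat(3,1))
E
```

```text
time_s: 7.4
tcp_pos: [0.3799, -0.2813, 0.1212]
ee_rot: [[-0.009, -0.899, 0.439], [-0.002, 0.439, 0.899], [-1.0, 0.007, -0.006]]
wrist_force: [-1.5, 0.1, 1.3]
gripper_width: 0.181
```

View pics/s4.png

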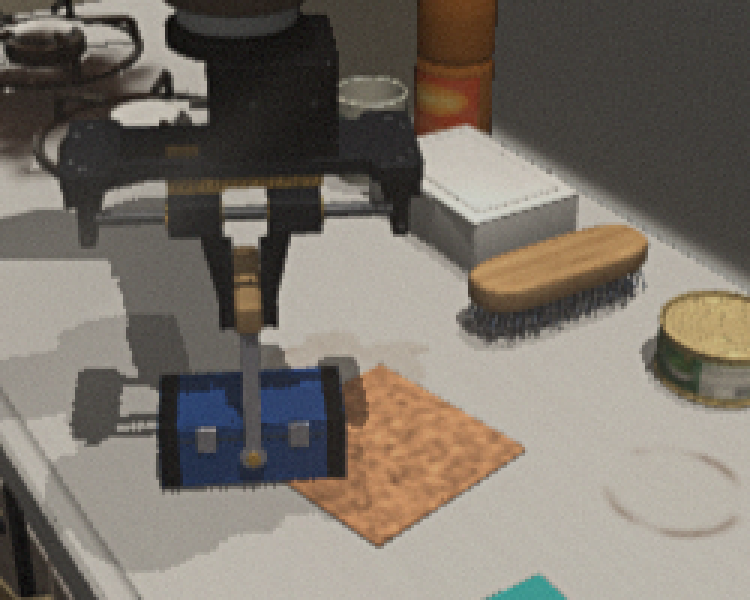

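The tin lies flat on the mat and is still gripped. Next I release it, rise, and go behind the bar with the jaws turned 90° and shut.

```bash
python3 -m creep '[[0.6,0,0,0,0],[0.6,0,0,0,0],[0.6,0,0,0,0],[0.6,0,0,30,0],[0.6,0,0,60,0],[0.6,-10,5,60,0.12],[0.6,-20,10,60,0.27],[0.6,-30,15,60,0.42]]' && python3 -m creep '[[0,-20,10,0,0.15],[0,-20,10,0,0.3],[0,-20,10,0,0.45],[0,-20,10,0,0.6],[0,-20,10,0,0.75],[0,-20,10,0,0.9],[0,-20,10,0,1.05],[0,-20,10,0,1.16]]'
python3 - <<'E'
from h import *
p=capture("side"); cv2.imwrite("pics/s5.png",p["image"][150:350,200:450].repeat(3,0).repeat(3,1))
p=capture("top")
P,c=cloud(p,(230,180,360,330)); b,g,r=c.T
m=(P[:,2]>.036)&(P[:,2]<.055)&(b>r+15); print("blue lid",m.sum(),rect(P[m]),P[m].mean(0))
m=(P[:,2]>.1)&(P[:,2]<.135)&(P[:,0]>.33); print("bar",m.sum(),P[m].mean(0),rect(P[m]),P[m,2].max())
cv2.imwrite("pics/t5.png",p["image"][150:350,200:450].repeat(3,0).repeat(3,1))
E
```

```text
time_s: 8.25
tcp_pos: [0.3499, -0.2662, 0.1816]
ee_rot: [[-0.006, -1.0, 0.028], [-0.006, 0.028, 1.0], [-1.0, 0.005, -0.006]]
wrist_force: [-0.2, -0.4, 0.5]
gripper_width: 0.595
time_s: 9.05
tcp_pos: [0.3303, -0.2563, 0.1818]
ee_rot: [[0.004, -0.42, -0.908], [-0.008, -0.907, 0.42], [-1.0, 0.005, -0.007]]
wrist_force: [0.4, -0.1, 0.0]
gripper_width: 0.02
blue lid 732 (((387.15423583984375, -287.4760437011719), (55.42608642578125, 68.31124114990234), 64.24490356445312), array([[ 344., -298.],
       [ 406., -327.],
       [ 430., -277.],
       [ 368., -248.]], dtype=float32)) [ 0.39186733 -0.28993821  0.04856057]
bar 412 [ 0.37975565 -0.2831753   0.13075677] (((379.735595703125, -283.1913757324219), (75.6287841796875, 15.940302848815918), 64.1375503540039), array([[ 356., -314.],
       [ 370., -321.],
       [ 403., -253.],
       [ 389., -246.]], dtype=float32)) 0.1349046832143953
```

View pics/s5.png

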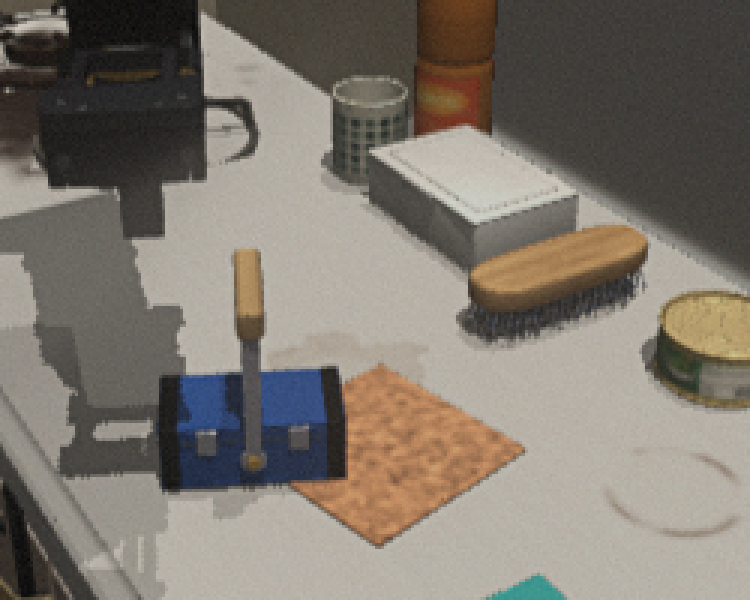

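View pics/t5.png

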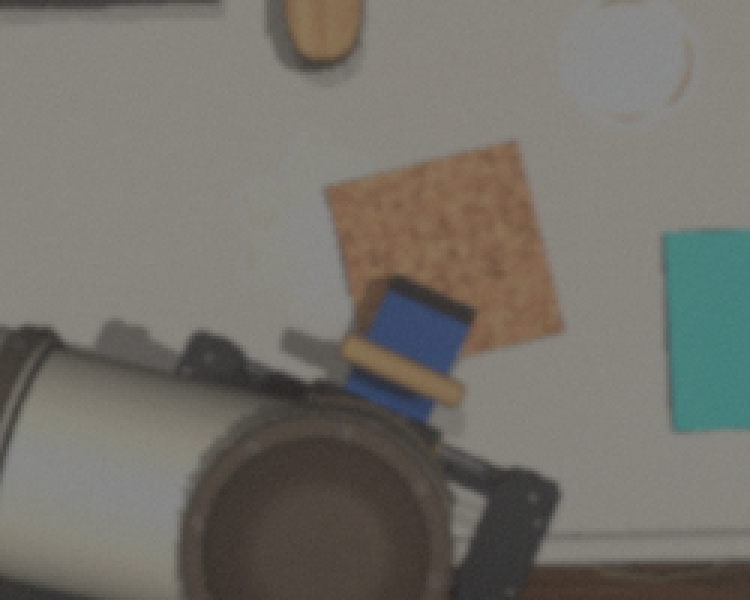

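Seen from the side, the bar stands upright at about crop (250,290) and the closed fingers are behind it. Next I lean the bar toward the heavy end.

```bash
python3 -m creep '[[0,0,0,-45,0],[0,17,-11,-50,0],[0,36,-20,-50,0],[0,51,-27,-50,0],[0,66,-35,-50,0],[0,82,-42,-56,0],[0,92,-47,-63,0],[0,92,-47,-63,0]]'
python3 - <<'E'
from h import *
p=capture("side"); cv2.imwrite("pics/s6.png",p["image"][150:350,200:450].repeat(3,0).repeat(3,1))
E
```

```text
time_s: 9.95
tcp_pos: [0.4228, -0.3035, 0.1177]
ee_rot: [[0.003, -0.426, -0.904], [-0.007, -0.904, 0.426], [-1.0, 0.005, -0.005]]
wrist_force: [-0.5, 0.6, 0.2]
gripper_width: 0.0
```

View pics/s6.png

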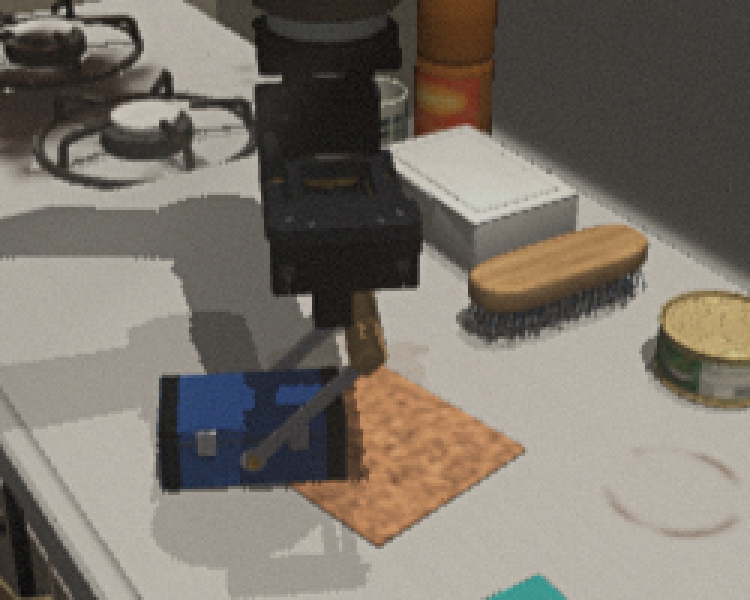

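The bar is at the heavy-side stop with the finger behind it. Next: push along the tipping arc to about 30° of tilt.

```bash
python3 -m creep '[[0,6,-3,-1,0],[0,13,-6,-2,0],[0,20,-9,-4,0],[0,27,-13,-6,0],[0,34,-16,-9,0],[0,42,-20,-13,0],[0,53,-26,-20,0],[0,53,-26,-20,0]]'
python3 - <<'E'
from h import *
p=capture("side"); cv2.imwrite("pics/s7.png",p["image"][150:350,200:450].repeat(3,0).repeat(3,1))
E
```

```text
time_s: 10.8
tcp_pos: [0.4766, -0.3299, 0.0968]
ee_rot: [[0.003, -0.426, -0.905], [-0.007, -0.905, 0.426], [-1.0, 0.005, -0.005]]
wrist_force: [0.6, -0.2, 2.8]
gripper_width: 0.005
```

View pics/s7.png

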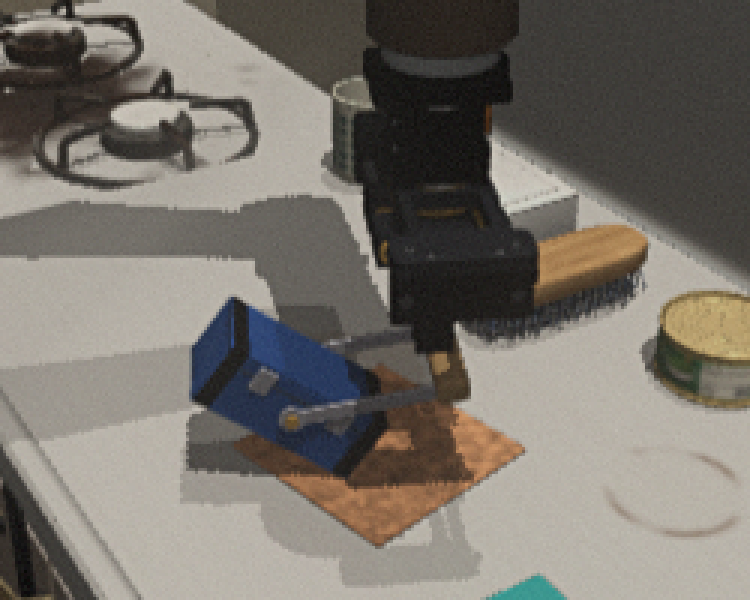

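The tin is tilted about 35–40° and pivoting on its heavy end's edge without sliding. I'll continue past the balance point, slowly.

```bash
python3 -m creep '[[0,8,-4,-6,0],[0,16,-8,-13,0],[0,21,-10,-18,0],[0,26,-13,-23,0],[0,29,-14,-28,0],[0,32,-15,-33,0],[0,32,-15,-33,0],[0,32,-15,-33,0]]'
python3 - <<'E'
from h import *
p=capture("side"); cv2.imwrite("pics/s8.png",p["image"][150:350,200:450].repeat(3,0).repeat(3,1))
E
```

```text
time_s: 11.65
tcp_pos: [0.508, -0.3446, 0.0642]
ee_rot: [[0.002, -0.426, -0.905], [-0.007, -0.905, 0.426], [-1.0, 0.006, -0.005]]
wrist_force: [0.1, -0.7, -0.2]
gripper_width: 0.001
```

View pics/s8.png

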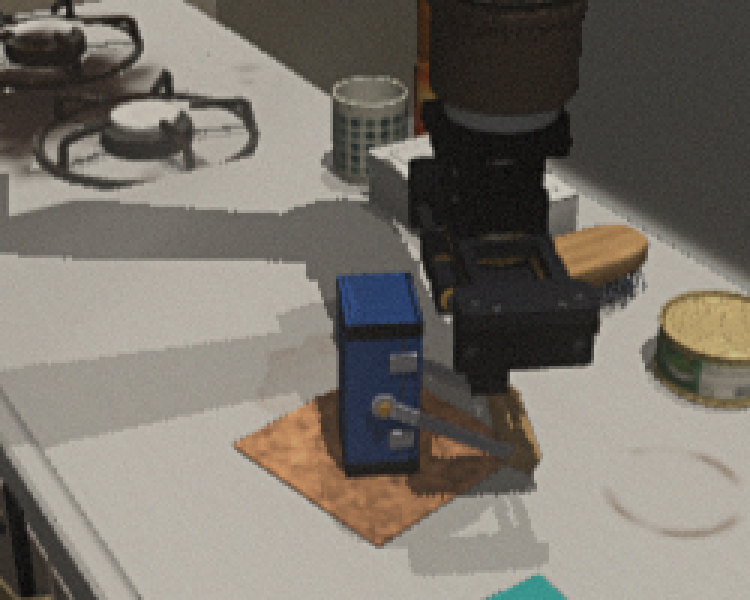

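It stands upright on the heavy end. I'll retreat outward and up, then check from both cameras.

```bash
python3 -m creep '[[0,3,-1,6,0],[0,10,-5,15,0],[0,20,-10,40,0],[0,20,-10,80,0],[0,20,-10,125,0],[0,20,30,150,0],[0,20,80,150,0],[0,20,125,150,0]]' && python3 -m creep '[[0,0,45,0,0],[0,0,90,0,0],[0,0,130,0,0],[0,0,170,0,0],[0,0,200,0,0],[0,0,200,0,0],[0,0,200,0,0],[0,0,200,0,0]]'
python3 - <<'E'
from h import *
p=capture("side"); cv2.imwrite("pics/s9.png",p["image"][150:350,200:450].repeat(3,0).repeat(3,1))
p=capture("top"); cv2.imwrite("pics/t9.png",p["image"][150:350,250:450].repeat(3,0).repeat(3,1))
P,c=cloud(p,(280,160,420,320)); m=(P[:,2]>.107)&(P[:,2]<.125); print("top end",m.sum(),rect(P[m]),P[m].mean(0),P[m].std(0))
print(sense()["tcp_pos"])
b,g,r=c.T
m=(r-b>40)&(P[:,2]<.012)&(P[:,2]>-.01); print("mat",m.sum(),rect(P[m]))
E
```

```text
time_s: 12.5
tcp_pos: [0.529, -0.2186, 0.2172]
ee_rot: [[0.008, -0.427, -0.904], [-0.008, -0.904, 0.427], [-1.0, 0.004, -0.011]]
wrist_force: [-0.2, 1.1, -0.4]
gripper_width: 0.002
time_s: 13.3
tcp_pos: [0.5293, -0.0191, 0.2178]
ee_rot: [[0.009, -0.428, -0.904], [-0.008, -0.904, 0.428], [-1.0, 0.003, -0.011]]
wrist_force: [0.9, -0.2, -0.6]
gripper_width: 0.005
top end 839 (((447.6761779785156, -315.9779357910156), (57.030582427978516, 45.088050842285156), 64.00968933105469), array([[ 415., -332.],
       [ 455., -351.],
       [ 480., -300.],
       [ 440., -280.]], dtype=float32)) [ 0.44739171 -0.3158261   0.11428843] [0.01379819 0.01583694 0.00156128]
[ 0.52904899 -0.01955061  0.21744149]
mat 2302 (((449.82958984375, -314.100341796875), (126.49897766113281, 126.18907165527344), 12.375309944152832), array([[ 375., -266.],
       [ 402., -389.],
       [ 525., -362.],
       [ 498., -239.]], dtype=float32))
```

View pics/s9.png

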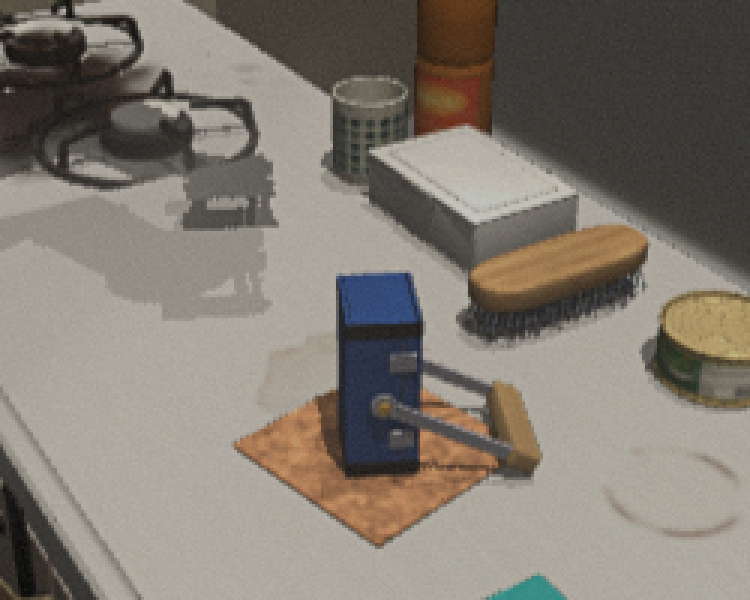

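View pics/t9.png

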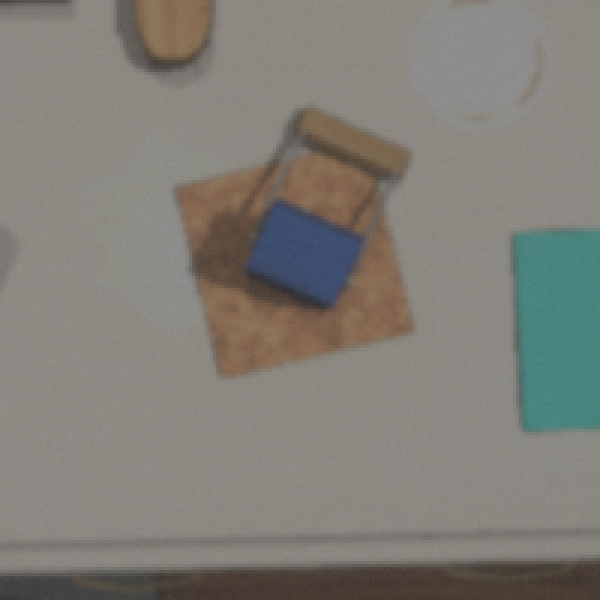

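The tin stands upright with its top end at 0.114 m. Its centre is (0.448, −0.316) and the mat's is (0.450, −0.314), about 3 mm apart. The gripper is well clear, so I'm handing in.

```bash
python3 - <<'E'
from h import *
print(finish_job())
E
```

```text
the job is handed in; nothing more can be done
None
```

The tin is standing upright on the cork mat, heavy end down and released, and I've handed the job in at about 13.4 s of the 45 s allowed.

- **Finding the heavy end:** I lifted the tin by its wooden bar, well clear of the worktop. The end pointing away from the robot, toward world (+0.90, −0.44), sank to the 45° stop.
- **Standing it up:** The moves can only turn the tool about the vertical, so I couldn't lean the held handle as you described. I lowered the tin flat with its heavy end on the mat and let go. With the closed fingertips I then pushed the handle to its stop on the heavy side, and kept pushing until the tin tipped up onto that end.
- **Last checks:** The top end is level at 0.114 m, which is the 110 mm tin plus the 4 mm mat. The tin's centre is about 3 mm from the mat's centre, and both cameras show it upright. The gripper was about 0.3 m away. The handle hangs down on the lid side with its bar resting low just past the mat's edge, so it did not end up raised.
- **Forces:** The wrist force was at most about 6 N at the end of each move. I didn't read the peaks in between. No check failed or disagreed.

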